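# Spot-check a parts case at the packing bench

### The job

Spot-check the blue parts case before dispatch: press its white thumb button so that the sprung lid pops fully open, let it stand open for a second so that the packed parts can be seen, then push the lid down until it snaps shut and stays latched. Leave the yellow case shut.

Things in the scene. Friction and masses are not known exactly. Their poses are not given: they have to be found in the camera images.
- blue_button (a point): Centre of the top of the white thumb button (36 mm deep, 42 wide) on the front of the blue case, 52 mm above the bench; the case does not slide. x points level to the hinge, y along the front, z up. Pressed straight down it sinks 8 mm at most (1 to 4 N), frees the lid by 5 mm and springs back when let go. Along +x: a hook 20 mm higher at 24 mm, lid front at 36 mm, hinge line at 158 mm.
- blue_lid (a joint): Angle of the blue lid, rad: 0 shut and latched, 0.8 fully open (stop). Once freed, a hinge spring lifts it to 0.8 within a second and holds it there. Pushed down it yields to a few N and springs up again unless the latch has caught: push it right down to its stop, just under 0 (about 5 N near its front edge, 10 N half-way to the hinge).
- blue_lid_press (a point): Point on the top face of the blue lid (124 by 144 mm), mid-width, 15 mm behind its front edge, 107 mm from the hinge line (hinge 62 mm above the bench); it moves with the lid. Shut: 68 mm above the bench, 51 mm along the button's x from the button. Open: 37 mm further along that x, 143 mm above the bench. y lies along the hinge, z is the lid's outward normal.
- yellow_lid (a joint): Angle of the lid of the yellow case, rad, 0 shut: same make and size, with the same white button, standing beside the blue case. It is to stay shut.
Mind the look-alikes: they are no part of the job. Leave any pink look-alike of the part that bears yellow_lid alone.

How it is judged (in metres and radians):
On the way:
1. the blue lid has popped up and stands open (over 0.65 rad) for at least 0.7 s (value of joint blue_lid above 0.65 rad), for 0.7 s.
At the end, for the whole second after the job is handed in: The blue lid is shut and latched (under 0.05 rad, about 6 mm at its front edge) and at rest, and the yellow lid is shut (under 0.05 rad) (value of joint each of blue_lid, yellow_lid below 0.05 rad and velocity of joint blue_lid below 0.05 rad/s); the robot touches nothing.
It fails at once if the yellow case is opened (its lid over 0.15 rad) (value of joint yellow_lid above 0.15 rad).
It also fails if it takes over 38 s, if anything falls off the work surface, if the arm or the gripper's body presses on something with over 40 N, if the wrist force passes 120 N, or if a joint passes its speed limit or range.

### The arm

A 6-joint arm with a two-finger parallel gripper is mounted at the origin on the work surface. World frame = base frame: x ahead of the robot, y to its left, z up, the work surface at z = 0. Lengths are in m, angles in degrees, forces in N, time in s.
With the tool pointing down it reaches from about 0.25 to 0.725 m from the base axis. Payload 9.7 kg.
Tool frame: the origin (TCP) lies midway between the tips of the shut fingers; the grasp point (between the pads) lies 19 mm behind it; z points along the fingers, y is the line along which they close (so a half turn about z gives the same grasp; the last joint's range is limited). The gripper opens to 85 mm and grips with 20 to 120 N. Pads are 22 mm wide; open, the fingers measure 114 mm over their backs; the gripper's body (76 mm by 85 mm) begins 54 mm behind the grasp point. The pads swing forward as they close: fully open they stand 13 mm farther back than shut.
Start: joints at [-64.63, 4.979, 10.078, 95.1, 0, 90], TCP at [0.236, -0.497, 0.231] pointing down, gripper open.
Joint ranges: [-179.16, 179.16], [-48.56, 103.87], [-65.8, 70.77], [-126.05, 130.52], [-82.76, 87.17], [-180, 180]. Speed limits (degrees/s): [127.2, 127.2, 147.25, 180, 180, 180].

### API

Orientations are given as [roll, pitch, yaw] about the fixed x, y, z axes, in that order (R = Rz(yaw) Ry(pitch) Rx(roll)).
In Python, from workcell import bot gives the robot as it stands.
- The arm moves only by the shell command python3 -m crank 'ROWS' [FORCE]. ROWS is JSON, a list of rows, each an object with "gripper": the finger opening in mm, from 0 to 85.4; "travel": the shift along the tool's x, y, z in mm, a list of three; "twist": the turn, a rotation vector about the tool's x, y, z in rad, a list of three. In form: [{"gripper": gripper, "travel": [tx, ty, tz], "twist": [rx, ry, rz]}, ...]. A call has 1 to 12 rows; each row shifts and turns the commanded pose from where the row before left it, along the tool's axes as they then stand; what a row does not reach is not made up. A row lasts 1/8 s, in which the tool goes at most 62.5 mm and 10.7 degrees, less where a joint would pass 70% of its speed; a pose out of reach is approached as far as the arm can. A call is refused whole if a number of a shift passes 62.5 or a number of a turn 0.188, either way. A call with a gripper value outside its range is refused whole. The fingers move at their own pace and stop on an object; FORCE is the grip in N (left out, the last holds). Time passes only in rows, so rows that do not move let the fingers close. It gives the time, the measured TCP pose, the force, the opening and the grip force at its end, in the units of the state.
- bot.get_obs(): the state, without advancing time (a new reading comes with each control period).
- bot.camera(name): name is "side" or "top"; returns the picture (420x560x3 uint8, red, green, blue); there is no depth.
- bot.calibration(name): a dict with "vfov" (degrees; the focal length in pixels is half the picture's height over the tangent of half this angle, whatever the lens; pixels are square), "cx", "cy" (the principal point, pixels), "k1" (the pictures are not rectified: a ray, as slopes to the right and down, at radius r is drawn at 1 + k1 r^2 times it, then the intrinsics apply), "camera_from_world" (4x4, takes a point from world to camera coordinates). Camera axes: x right, y down, z forward; pixel columns grow to the right and rows downward; lengths in m; the calibration is good to about 2 mm. A picture is of the moment at which its call begins. calibration takes no time and is no camera call.
- bot.job_done(): hands the job in; it is judged then, once.
The state is a dict: "time": time; "q": joint angles; "qd": joint speeds; "joint_efforts": joint torques, N m; "ee_pos": TCP position; "tcp_rot": TCP orientation; "wrist_force": force on the tool from outside, world axes, zero at the start; "torque": the same for the moment, N m; "opening": finger opening in m; "grasp_force": force on a finger pad.
Only numpy, scipy, OpenCV 4.12 (cv2) and the standard library are available. Lean on these libraries where they do the work, as an engineer would, in place of code of your own. Each camera call takes 0.05 s, during which the arm holds its last target. There are 200 camera calls.

## Working session

There is one attempt and no reset: what is moved stays moved. The work goes in short steps, Python scripts to look and compute and a shell command to move; the robot and the scene stay as the last step left them, time stands still between calls to the robot, and variables do not carry over. Pictures are saved under pics/ and viewed, at most 10 in all, crops included, and the job is handed in when it is done.

```bash
mkdir -p pics; ls; python3 - <<'E'
from workcell import bot
import cv2
for n in("top","side"):
    cv2.imwrite(f"pics/{n}0.png",cv2.cvtColor(bot.camera(n),cv2.COLOR_RGB2BGR))
    c=bot.calibration(n);print(n,c)
o=bot.get_obs();print({k:o[k] for k in("time","ee_pos","tcp_rot","wrist_force","opening")})
E
```

```text
pics
top {'vfov': 57.17331797095145, 'cx': 282.68794745615867, 'cy': 200.0163854734788, 'k1': -0.030798578414302342, 'camera_from_world': array([[-0.01236939, -0.9997283 , -0.01975684, -0.01473753],
       [-0.98242373,  0.0158309 , -0.18599195,  0.54139922],
       [ 0.18625418,  0.01710898, -0.98235262,  0.76429972],
       [ 0.        ,  0.        ,  0.        ,  1.        ]])}
side {'vfov': 51.66874221822556, 'cx': 273.07096681673266, 'cy': 215.3530998772455, 'k1': -0.02073918967919453, 'camera_from_world': array([[-0.97506429, -0.22110763,  0.01900134,  0.47587628],
       [-0.13576574,  0.52659559, -0.83920483,  0.15081864],
       [ 0.17554857, -0.82085839, -0.5434834 ,  0.80671577],
       [ 0.        ,  0.        ,  0.        ,  1.        ]])}
{'time': 0.1, 'ee_pos': array([ 0.23557119, -0.49676299,  0.23065859]), 'tcp_rot': array([-1.79930866e+02, -3.46716069e-04,  2.53701170e+01]), 'wrist_force': array([0.01409949, 0.47931329, 0.0471355 ]), 'opening': 0.08517287493334295}
```

View pics/top0.png

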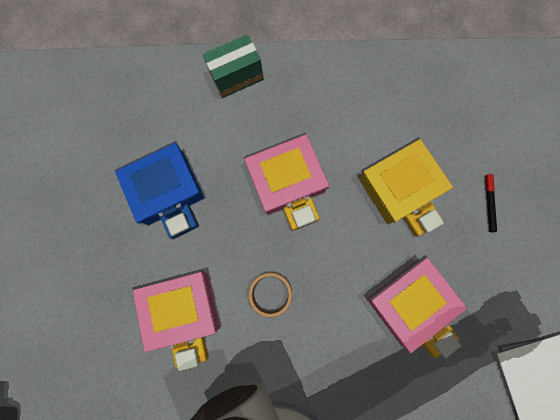

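View pics/side0.png

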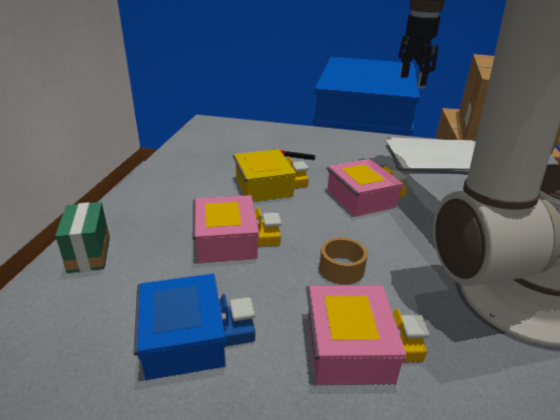

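The top view shows five white buttons: blue case (177,225), pink ones (303,214), (186,356) and (442,345), and yellow (430,219). The side view puts the blue case's button at (242,309). I choose the button on the all-blue case, then measure it and check it in a crop.

```bash
cat > h.py <<'E'
import numpy as np, cv2
from workcell import bot
def ray(n,uv):
    c=bot.calibration(n);f=210/np.tan(np.radians(c["vfov"]/2))
    K=np.array([[f,0,c["cx"]],[0,f,c["cy"]],[0,0,1]])
    p=cv2.undistortPoints(np.array([[uv]],float),K,np.array([c["k1"],0,0,0.]))[0,0]
    T=c["camera_from_world"];R=T[:3,:3]
    return -R.T@T[:3,3], R.T@np.array([p[0],p[1],1])
def onz(n,uv,z):
    o,d=ray(n,uv);return o+d*(z-o[2])/d[2]
def meet(a,b):
    (o,d),(p,e)=ray("top",a),ray("side",b)
    s=np.linalg.lstsq(np.c_[d,-e],p-o,rcond=None)[0]
    P,Q=o+s[0]*d,p+s[1]*e;return (P+Q)/2,np.linalg.norm(P-Q)
def white(img,box):
    x0,y0,x1,y1=box;h=cv2.cvtColor(img[y0:y1,x0:x1],cv2.COLOR_BGR2HSV)
    m=cv2.inRange(h,(0,0,165),(180,70,255))
    c=max(cv2.findContours(m,0,1)[0],key=cv2.contourArea)
    M=cv2.moments(c);return np.array([M["m10"]/M["m00"]+x0,M["m01"]/M["m00"]+y0]),c+[[x0,y0]]
E
python3 - <<'E'
from h import *
t=cv2.imread("pics/top0.png");s=cv2.imread("pics/side0.png")
a,ca=white(t,(155,200,205,245));b,cb=white(s,(222,290,262,328))
print(a,b,cv2.contourArea(ca),cv2.contourArea(cb));print("meet",meet(a,b))
print("z52",onz("top",a,.052),onz("side",b,.052))
r=cv2.boxPoints(cv2.minAreaRect(ca));P=np.array([onz("top",p,.052)[:2] for p in r]);print(P,np.linalg.norm(P-np.roll(P,1,0),axis=1))
h=cv2.cvtColor(t,cv2.COLOR_BGR2HSV)
m=cv2.inRange(h,(100,130,40),(130,255,255));m[:, :100]=0;m[:,215:]=0;m[:130]=0;m[245:]=0
# paler panel on the lid
for p in [(178,143),(203,193),(137,222),(116,181)]: print(p,onz("top",p,.068)[:2])
x=np.hstack([cv2.resize(t[130:250,100:220],(390,390),interpolation=2),cv2.resize(s[265:385,130:260],(400,390),interpolation=2)])
cv2.imwrite("pics/crop.png",x)
E
```

```text
[176.48431373 223.88235294] [241.77867965 306.83116883] 255.0 308.0
meet (array([0.49432229, 0.2021958 , 0.05030863]), np.float64(0.0014184811372824648))
z52 [0.49339374 0.20156302 0.052     ] [0.4945418  0.20380129 0.052     ]
[[0.50010119 0.22658733]
 [0.51608079 0.19091591]
 [0.48661031 0.17659575]
 [0.47080625 0.21204042]] [0.03270789 0.03908706 0.03276547 0.03880841]
(178, 143) [0.66605059 0.20050675]
(203, 193) [0.55543147 0.14343484]
(137, 222) [0.4963617  0.27966475]
(116, 181) [0.58455862 0.3300878 ]
```

View pics/crop.png

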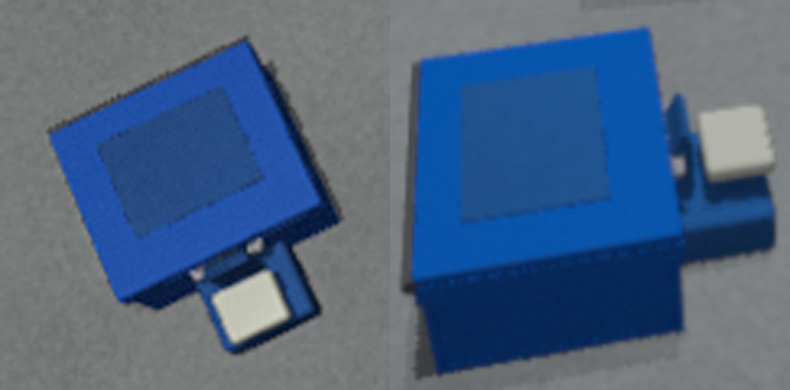

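The crop shows the blue case with its white button (top view about (176,224)) and the small blue hook between button and lid. It has no pink or yellow. Next I check the axis against the lid corners and work out the move.

```bash
python3 - <<'E'
from h import *
C=np.array([onz("top",p,.068)[:2] for p in [(176.3,141.7),(199,193),(137,222.3),(115.4,170)]])
print(C,np.linalg.norm(C-np.roll(C,1,0),axis=1))
fm=(C[1]+C[2])/2;bm=(C[0]+C[3])/2
d=bm-fm;print("lid axis",np.degrees(np.arctan2(d[1],d[0])), "front edge normal",np.degrees(np.arctan2(*(C[2]-C[1])[::-1]))-90,"front mid",fm)
b=np.array([.494,.2025]);print("front from button (36)",(fm-b), np.linalg.norm(fm-b), np.degrees(np.arctan2(*(fm-b)[::-1])))
o=bot.get_obs()
from scipy.spatial.transform import Rotation as Ro
R=Ro.from_euler("xyz",o["tcp_rot"],degrees=True).as_matrix();print(R.round(3))
ax=np.array([np.cos(np.radians(26)),np.sin(np.radians(26)),0])
tgt=np.array([.494,.2025,.13])-.004*ax
print("travel",1000*R.T@(tgt-o["ee_pos"]))
E
```

```text
[[0.66906356 0.20431845]
 [0.5555722  0.15184616]
 [0.49573532 0.2796288 ]
 [0.60871304 0.333105  ]] [0.14222574 0.12503452 0.14109875 0.12499468]
lid axis 25.07149160539041 front edge normal 25.0923224805764 front mid [0.52565376 0.21573748]
front from button (36) [0.03165376 0.01323748] 0.034310222335139466 22.694493016469803
[[ 0.904  0.428 -0.001]
 [ 0.428 -0.904  0.001]
 [ 0.    -0.001 -1.   ]]
travel [ 529.11425038 -520.93204687  101.29042547]
```

```bash
python3 -m crank '[{"gripper":0,"travel":[0,0,0],"twist":[0,0,0]},{"gripper":0,"travel":[44,-44,0],"twist":[0,0,0]},{"gripper":0,"travel":[44,-44,0],"twist":[0,0,0]}]'; python3 -c "
from workcell import bot;print(bot.get_obs()['q'])"
```

```text
time: 0.48
ee_pos: [0.2775, -0.3785, 0.2306]
tcp_rot: [-179.9, 0.0, 25.3]
wrist_force: [1.4, 1.2, 0.6]
opening: 0.0325
grasp_force: 0.0
[-5.37619649e+01 -5.97497546e+00 -8.70973161e-01  9.51622765e+01
  9.92675093e-03  1.00964374e+02]
```

Everything checks out: the lid measures 125 x 141 mm, its axis is at about 25°, and its front is 34 mm from the button. Joint 6 would end near its limit, so I turn the tool half a turn first.

```bash
python3 -m crank '[{"gripper":0,"travel":[0,0,0],"twist":[0,0,-0.185]},{"gripper":0,"travel":[0,0,0],"twist":[0,0,-0.185]},{"gripper":0,"travel":[0,0,0],"twist":[0,0,-0.185]},{"gripper":0,"travel":[0,0,0],"twist":[0,0,-0.185]},{"gripper":0,"travel":[0,0,0],"twist":[0,0,-0.185]},{"gripper":0,"travel":[0,0,0],"twist":[0,0,-0.185]},{"gripper":0,"travel":[0,0,0],"twist":[0,0,-0.185]},{"gripper":0,"travel":[0,0,0],"twist":[0,0,-0.185]},{"gripper":0,"travel":[0,0,0],"twist":[0,0,-0.185]},{"gripper":0,"travel":[0,0,0],"twist":[0,0,-0.185]},{"gripper":0,"travel":[0,0,0],"twist":[0,0,-0.185]},{"gripper":0,"travel":[0,0,0],"twist":[0,0,-0.185]}]' && python3 -m crank '[{"gripper":0,"travel":[0,0,0],"twist":[0,0,-0.185]},{"gripper":0,"travel":[0,0,0],"twist":[0,0,-0.185]},{"gripper":0,"travel":[0,0,0],"twist":[0,0,-0.185]},{"gripper":0,"travel":[0,0,0],"twist":[0,0,-0.185]},{"gripper":0,"travel":[0,0,0],"twist":[0,0,-0.18]}]'
cat >> h.py <<'E'
def to(p):
    from scipy.spatial.transform import Rotation as Ro
    o=bot.get_obs();R=Ro.from_euler("xyz",o["tcp_rot"],degrees=True).as_matrix()
    return (1000*R.T@(np.array(p)-o["ee_pos"])).round(1)
E
python3 -c "
from h import *
print(to([.4904,.2007,.13]),bot.get_obs()['q'])"
```

```text
time: 1.98
ee_pos: [0.2774, -0.3797, 0.2312]
tcp_rot: [180.0, -0.0, 152.9]
wrist_force: [-1.0, -0.7, -0.2]
opening: -0.0002
grasp_force: 0.0
time: 2.6
ee_pos: [0.2774, -0.3797, 0.2312]
tcp_rot: [180.0, -0.0, -154.4]
wrist_force: [0.3, 0.6, 0.4]
opening: -0.0
grasp_force: 0.0
[-443.   431.2  101.2] [-5.38462442e+01 -5.89195786e+00 -7.34758660e-01  9.51701184e+01
 -1.87979764e-04 -7.94691550e+01]
```

```bash
python3 -m crank '[{"gripper":0,"travel":[-40.3,39.2,0],"twist":[0,0,0]},{"gripper":0,"travel":[-40.3,39.2,0],"twist":[0,0,0]},{"gripper":0,"travel":[-40.3,39.2,0],"twist":[0,0,0]},{"gripper":0,"travel":[-40.3,39.2,0],"twist":[0,0,0]},{"gripper":0,"travel":[-40.3,39.2,0],"twist":[0,0,0]},{"gripper":0,"travel":[-40.3,39.2,0],"twist":[0,0,0]},{"gripper":0,"travel":[-40.3,39.2,0],"twist":[0,0,0]},{"gripper":0,"travel":[-40.3,39.2,0],"twist":[0,0,0]},{"gripper":0,"travel":[-40.3,39.2,0],"twist":[0,0,0]},{"gripper":0,"travel":[-40.3,39.2,20],"twist":[0,0,0]},{"gripper":0,"travel":[-40,39,40],"twist":[0,0,0]},{"gripper":0,"travel":[0,0,50],"twist":[0,0,0]}]'
python3 - <<'E'
from h import *
print(to([.4904,.2007,.09]),bot.get_obs()['q'])
t,s=[cv2.cvtColor(bot.camera(n),cv2.COLOR_RGB2BGR) for n in("top","side")]
cv2.imwrite("pics/c1.png",np.hstack([cv2.resize(t[130:270,100:240],(390,390)),cv2.resize(s[210:390,130:300],(370,390))]))
E
```

```text
time: 4.1
ee_pos: [0.4932, 0.1975, 0.1238]
tcp_rot: [180.0, 0.1, -154.5]
wrist_force: [-0.3, -0.1, 0.2]
opening: -0.0001
grasp_force: 0.0
[ 1.2  4.1 33.8] [ 2.18166630e+01  1.53766840e+00 -5.40710498e+00  8.29721770e+01
  1.89807178e-02 -3.66543348e+00]
```

View pics/c1.png

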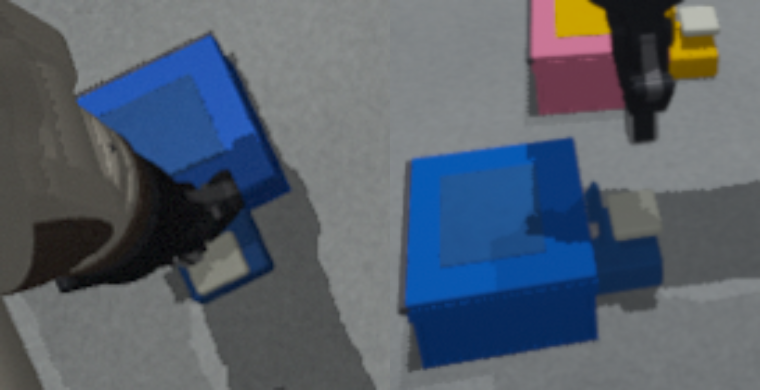

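The side half shows the closed fingertips directly above the white button (crop (640,135) over (633,212)). I descend and press.

```bash
python3 -m crank '[{"gripper":0,"travel":[1,4,34],"twist":[0,0,0]},{"gripper":0,"travel":[0,0,32],"twist":[0,0,0]},{"gripper":0,"travel":[0,0,0],"twist":[0,0,0]}]'; python3 -m crank '[{"gripper":0,"travel":[0,0,3],"twist":[0,0,0]},{"gripper":0,"travel":[0,0,3],"twist":[0,0,0]},{"gripper":0,"travel":[0,0,3],"twist":[0,0,0]}]';python3 -m crank '[{"gripper":0,"travel":[0,0,1.5],"twist":[0,0,0]},{"gripper":0,"travel":[0,0,0],"twist":[0,0,0]}]'
```

```text
time: 4.58
ee_pos: [0.489, 0.1969, 0.059]
tcp_rot: [180.0, -0.1, -154.8]
wrist_force: [0.1, -0.2, 0.5]
opening: -0.0001
grasp_force: 0.0
time: 4.95
ee_pos: [0.4903, 0.1978, 0.0509]
tcp_rot: [-180.0, 0.1, -154.7]
wrist_force: [0.3, 0.2, 1.2]
opening: 0.0
grasp_force: 1.0
time: 5.2
ee_pos: [0.49, 0.1977, 0.0487]
tcp_rot: [-180.0, 0.0, -154.7]
wrist_force: [2.5, 0.1, 1.6]
opening: 0.0003
grasp_force: 1.1
```

```bash
python3 -m crank '[{"gripper":0,"travel":[0,0,2],"twist":[0,0,0]},{"gripper":0,"travel":[0,0,1.5],"twist":[0,0,0]},{"gripper":0,"travel":[0,0,0],"twist":[0,0,0]}]'; python3 - <<'E'
from h import *
t,s=[cv2.cvtColor(bot.camera(n),cv2.COLOR_RGB2BGR) for n in("top","side")]
cv2.imwrite("pics/c2.png",np.hstack([cv2.resize(t[130:270,100:240],(390,390)),cv2.resize(s[210:390,130:300],(370,390))]))
E
```

```text
time: 5.58
ee_pos: [0.4897, 0.1977, 0.0449]
tcp_rot: [-180.0, 0.0, -154.7]
wrist_force: [2.0, 0.2, 2.6]
opening: -0.0
grasp_force: 1.3
```

View pics/c2.png

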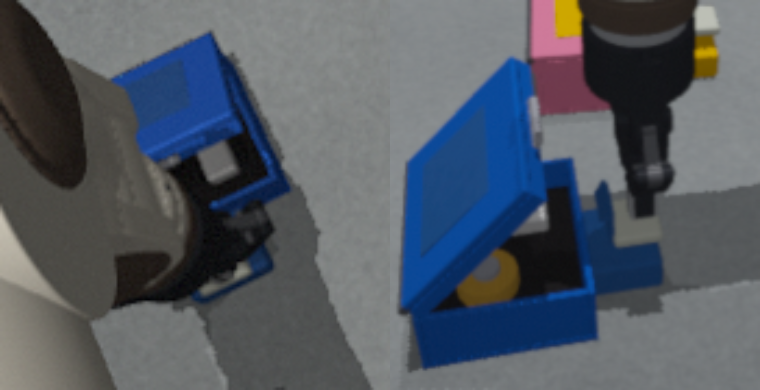

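The lid stands open; its front edge is near (520,65) in the side crop and the parts are visible inside. I release the button, rise, and let it stand before going over the lid.

```bash
python3 -m crank '[{"gripper":0,"travel":[0,0,-50],"twist":[0,0,0]},{"gripper":0,"travel":[0,0,-55],"twist":[0,0,0]},{"gripper":0,"travel":[0,0,-55],"twist":[0,0,0]},{"gripper":0,"travel":[0,0,0],"twist":[0,0,0]},{"gripper":0,"travel":[0,0,0],"twist":[0,0,0]},{"gripper":0,"travel":[0,0,0],"twist":[0,0,0]},{"gripper":0,"travel":[0,0,0],"twist":[0,0,0]},{"gripper":0,"travel":[0,0,0],"twist":[0,0,0]},{"gripper":0,"travel":[-56,0,0],"twist":[0,0,0]},{"gripper":0,"travel":[-57,0,0],"twist":[0,0,0]},{"gripper":0,"travel":[0,0,0],"twist":[0,0,0]}]'; python3 - <<'E'
from h import *
s=cv2.cvtColor(bot.camera("side"),cv2.COLOR_RGB2BGR)
cv2.imwrite("pics/c3.png",cv2.resize(s[150:390,110:310],(500,600)))
u=np.array([.905,.425]);d=bot.get_obs()["ee_pos"][:2]-[.494,.2025];print("x,y from button mm",1000*d@u,1000*(u[0]*d[1]-u[1]*d[0]))
E
```

```text
time: 7.05
ee_pos: [0.5939, 0.247, 0.2]
tcp_rot: [180.0, -0.3, -154.7]
wrist_force: [-1.0, 0.2, -1.0]
opening: 0.0003
grasp_force: 0.0
x,y from button mm 107.73700274139698 -2.244477931752621
```

View pics/c3.png

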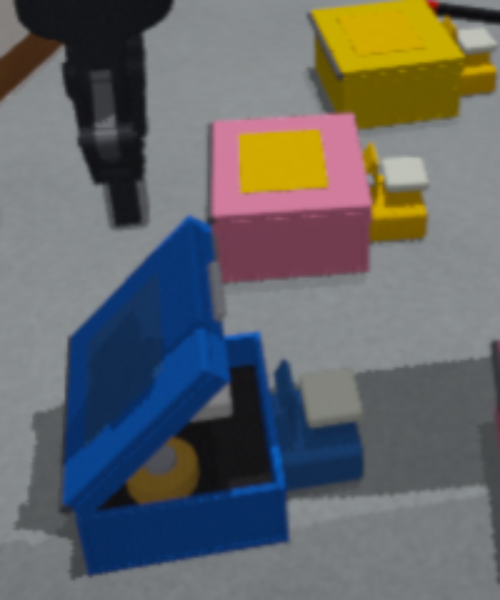

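The lid is fully open (front edge about (205,240) to (215,350) in the crop), with the fingertips above it at (130,225). I push it down along its arc.

```bash
python3 -m crank '[{"gripper":0,"travel":[0,0,50],"twist":[0,0,0]},{"gripper":0,"travel":[0,0,14],"twist":[0,0,0]},{"gripper":0,"travel":[7,0,8],"twist":[0,0,0]},{"gripper":0,"travel":[6,0,8],"twist":[0,0,0]},{"gripper":0,"travel":[5,0,8],"twist":[0,0,0]},{"gripper":0,"travel":[5,0,8],"twist":[0,0,0]},{"gripper":0,"travel":[4,0,9],"twist":[0,0,0]},{"gripper":0,"travel":[3,0,9],"twist":[0,0,0]},{"gripper":0,"travel":[2,0,9],"twist":[0,0,0]},{"gripper":0,"travel":[1,0,6],"twist":[0,0,0]},{"gripper":0,"travel":[0,0,0],"twist":[0,0,0]}]'; python3 -m crank '[{"gripper":0,"travel":[0,0,2],"twist":[0,0,0]},{"gripper":0,"travel":[0,0,0],"twist":[0,0,0]}]'
```

```text
time: 8.48
ee_pos: [0.5618, 0.2317, 0.0754]
tcp_rot: [180.0, -0.0, -154.7]
wrist_force: [-0.8, -0.9, 0.9]
opening: 0.0002
grasp_force: 0.5
time: 8.72
ee_pos: [0.5618, 0.2317, 0.0741]
tcp_rot: [-180.0, -0.0, -154.7]
wrist_force: [-3.8, -0.9, 5.3]
opening: -0.0002
grasp_force: 2.4
```

```bash
python3 -m crank '[{"gripper":0,"travel":[0,0,2],"twist":[0,0,0]},{"gripper":0,"travel":[0,0,2],"twist":[0,0,0]},{"gripper":0,"travel":[0,0,0],"twist":[0,0,0]}]'; python3 -m crank '[{"gripper":0,"travel":[0,0,2],"twist":[0,0,0]},{"gripper":0,"travel":[0,0,0],"twist":[0,0,0]}]'
```

```text
time: 9.1
ee_pos: [0.562, 0.2318, 0.0694]
tcp_rot: [180.0, -0.0, -154.7]
wrist_force: [0.7, 0.2, 0.3]
opening: -0.0
grasp_force: 0.0
time: 9.35
ee_pos: [0.562, 0.2318, 0.0677]
tcp_rot: [180.0, 0.0, -154.7]
wrist_force: [-0.9, -0.2, 2.1]
opening: 0.0004
grasp_force: 0.8
```

```bash
python3 -m crank '[{"gripper":0,"travel":[0,0,2],"twist":[0,0,0]},{"gripper":0,"travel":[0,0,0],"twist":[0,0,0]}]'; python3 -m crank '[{"gripper":0,"travel":[0,0,2],"twist":[0,0,0]},{"gripper":0,"travel":[0,0,0],"twist":[0,0,0]}]'
```

```text
time: 9.6
ee_pos: [0.5621, 0.2318, 0.0668]
tcp_rot: [-180.0, 0.0, -154.7]
wrist_force: [-3.0, -1.4, 7.7]
opening: 0.0004
grasp_force: 4.2
time: 9.85
ee_pos: [0.5621, 0.2319, 0.0666]
tcp_rot: [-180.0, 0.1, -154.7]
wrist_force: [-8.5, -2.8, 19.4]
opening: -0.0002
grasp_force: 10.1
```

Force rises sharply at the stop (19 N with almost no further travel). I lift straight up, move clear and look.

```bash
python3 -m crank '[{"gripper":0,"travel":[0,0,-6],"twist":[0,0,0]},{"gripper":0,"travel":[0,0,-40],"twist":[0,0,0]},{"gripper":0,"travel":[0,0,-55],"twist":[0,0,0]},{"gripper":0,"travel":[0,0,-50],"twist":[0,0,0]},{"gripper":0,"travel":[0,0,0],"twist":[0,0,0]},{"gripper":0,"travel":[0,0,0],"twist":[0,0,0]},{"gripper":0,"travel":[0,0,0],"twist":[0,0,0]},{"gripper":0,"travel":[0,0,0],"twist":[0,0,0]}]'; python3 - <<'E'
from h import *
s=cv2.cvtColor(bot.camera("side"),cv2.COLOR_RGB2BGR)
cv2.imwrite("pics/c4.png",cv2.resize(s[130:390,110:330],(508,600)))
E
```

```text
time: 10.85
ee_pos: [0.5616, 0.2317, 0.2136]
tcp_rot: [180.0, -0.1, -154.7]
wrist_force: [0.2, -0.3, -1.3]
opening: 0.0001
grasp_force: 0.0
```

View pics/c4.png

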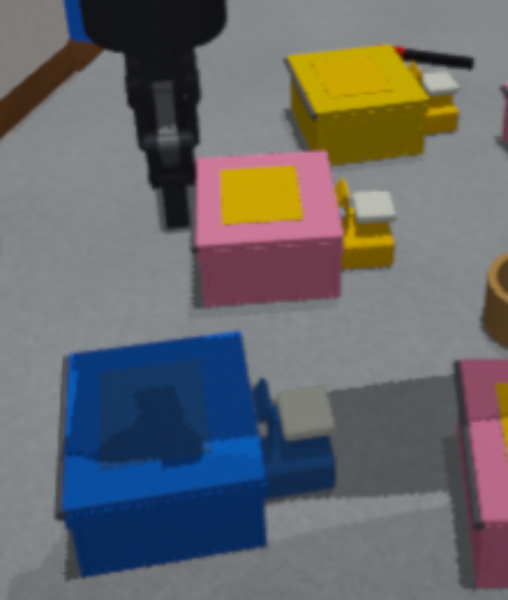

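The picture shows the blue lid shut flat (front edge about (240,335) to (265,480)) and the yellow case still shut at (355,100). The arm is clear of both.

```bash
python3 -c "
from workcell import bot
print(bot.job_done())"
```

```text
the job is handed in; nothing more can be done
None
```

I pressed the blue case's button, its lid popped open and stood for over a second, then I pushed it shut; it stayed down after I lifted clear, the yellow case was still shut in the last picture, and the job is handed in with no verdict returned.

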